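Fill two medicine kit trays from stock

ROBOT

A 7-joint arm with a two-finger parallel gripper is mounted at the origin on a cart in front of the work surface, level with it; the furniture and walls round the work are solid. World frame = base frame: x ahead of the robot, y to its left, z up, the work surface at z = 0. Lengths are in mm, angles in degrees, forces in N, time in s.
With the tool pointing down it reaches from about 350 to 900 mm from the base axis. Payload 7.2 kg.
Tool frame: the origin (TCP) lies midway between the tips of the shut fingers; the grasp point (between the pads) lies 19 mm behind it; z points along the fingers, y is the line along which they close (so a half turn about z gives the same grasp; the last joint's range is limited). The gripper opens to 85 mm and grips with 20 to 120 N. Pads are 22 mm wide; open, the fingers measure 114 mm over their backs; the gripper's body (76 mm by 85 mm) begins 54 mm behind the grasp point. The pads swing forward as they close: fully open they stand 13 mm farther back than shut.
Start: joints at [71.322, 23.554, -0.728, 91.456, 0.321, 64.991, -4.71], TCP at [159.334, -604.352, 231.297] pointing down, gripper open.
Joint ranges: [-169.25, 169.25], [-16.82, 113.86], [-84.01, 82.57], [7.8, 145.47], [-59.2, 239.2], [7.22, 106.19], [-163.78, 163.78]. Speed limits (degrees/s): [136.94, 136.94, 172.46, 172.46, 180, 180, 180].

INTERFACE

Orientations are given as a 3x3 rotation matrix whose columns are the frame's x, y, z axes.
In Python, from cell import sense, snapshot, close_job gives the robot as it stands.
- The arm moves only by the tool send_rows, never from a script. Its argument "rows" is one flat list of numbers, 7 for each row, row after row: the shift along the tool's x, y, z in units of 25 mm (1.0 is 25 mm), then the turn, a rotation vector about the tool's x, y, z in units of 5 degrees (1.0 is 5 degrees), then the finger opening in mm, from 0 to 85.4. A call has 1 to 20 rows; each row shifts and turns the commanded pose from where the row before left it, along the tool's axes as they then stand; what a row does not reach is not made up. A row lasts 1/10 s, in which the tool goes at most 50 mm and 8.59 degrees, less where a joint would pass 70% of its speed; a pose out of reach is approached as far as the arm can. A call is refused whole if a number of a shift passes 1 or a number of a turn 1, either way. A call with a gripper value outside its range is refused whole. The fingers move at their own pace and stop on an object; "force" is the grip in N (left out, the last holds). Time passes only in rows, so rows that do not move let the fingers close. It gives the time, the measured TCP pose, the force, the opening and the grip force at its end, in the units of the state.
- sense(): the state, without advancing time (a new reading comes with each control period).
- snapshot(name): name is "scene" or "top" or "wrist"; returns a dict with "pixels" (420x560x3 uint8, red, green, blue), "fx", "fy", "cx", "cy" (pixels), "extrinsics" (4x4, takes a point from world to camera coordinates). Camera axes: x right, y up, looking along -z (the intrinsics and any distortion apply to the point x, -y, -z); pixel columns grow to the right and rows downward; lengths in mm; the calibration is good to about 2 mm. The wrist camera is an equidistant fisheye: a pixel r from the principal point sees the ray r / f radians off the axis. A picture is of the moment at which its call begins. There is no depth.
- close_job(): hands the job in; it is judged then, once.
The state is a dict: "clock": time; "joint_pos": joint angles; "qd": joint speeds; "tau": joint torques, N m; "tool_pos": TCP position; "eef_rot": TCP orientation; "wrist_force": force on the tool from outside, world axes, zero at the start; "wrist_torque": the same for the moment, N m; "gripper_width": finger opening in mm; "grip_force": force on a finger pad.
Only numpy, scipy, OpenCV 4.12 (cv2) and the standard library are available. Lean on these libraries where they do the work, as an engineer would, in place of code of your own. Each camera call takes 0.05 s, during which the arm holds its last target. There are 200 camera calls.

TASK

Make up the two kits on the dispensing bench, each thing set down in the foam cut-out made for it: the fever kit, the tray that already holds its tablet strip, gets the large amber bottle and the dosing cup; the tablet kit, the tray with two oblong cut-outs and one round one, gets the small amber bottle, the tablet carton and the pill cutter. The pill cutter lies in the grey stock bin half under the carton, so take the carton off it first, by lifting rather than tipping it off. Keep the bottles and the cup upright all the time, and leave the squat white bottle standing where it is.

Things in the scene. Friction and masses are not known exactly. Their poses are not given: they have to be found in the camera images.
- fever_tray: Fever kit tray: fixed white tray, 196 (x) x 146 (y) mm, filled flush with dark foam, top z = 12 mm. Origin: centre of underside; x along its length, z up. Cut-outs 8 mm deep, light floors at z = 4: round 56 mm wide at (45, 24) for the large bottle; round 46 mm wide at (-45, 24) for the cup; oblong 101 x 44 at (0, -45), which already holds a flat tablet strip (fixed, below the foam top).
- tablet_tray: Tablet kit tray: as the fever tray (fixed, same size, foam, origin, axes). Empty cut-outs 8 mm deep, light floors at z = 4 mm: round 50 mm wide at (62, 0) for the small bottle; oblong 97 (x) x 57 (y) at (-32, 34) for the carton; oblong 107 (x) x 48 (y) at (-32, -38.5) for the pill cutter. Carton and cutter lie with their long sides along the tray's x, either end first.
- stock_bin: Grey shallow open stock bin, 196 (x) x 146 (y) mm outside, walls 3 mm thick and 22 mm high, inner floor at z = 3, fixed to the bench. Origin: centre of its underside, x along its length. Holds the pill cutter with the carton on top. Keep clear of the fixed blue pouch sealer to the right: x 0.34 to 0.44, y -0.61 to -0.31, up to z = 0.21 m (world)
- carton: Small closed tablet carton, white and green, 45 (x) x 85 (y) x 30 (z) mm, 35 to 70 g. Origin: centre of its underside, z up, y along its length. At the start it lies crosswise on the pill cutter's hinge end, its underside 20 mm above the cutter's
- pill_cutter_loose: Pill cutter, light blue, clear lid that does not open, 36 (x) x 95 (y) x 22 (z) mm, 30 to 65 g; straight sides; lid flat at 20 mm but for a blade ridge, 8 x 24 mm, to 22 mm near its middle. Origin: centre of its underside within 2 mm, z up, y along its length towards the hinge. Lies in the stock bin, hinge half under the carton, narrow nose in sight.
- large_bottle: Large amber bottle with white cap, standing, one of the loose row behind the trays (not the fixed stock in the far right corner), 44 mm wide and 85 mm high (body to 70 mm, cap 33 mm wide above), 65 to 125 g. Origin: centre of its underside, z up
- small_bottle: Small amber bottle with black cap, standing, one of the loose row behind the trays (not the fixed stock in the far right corner), 38 mm wide and 75 mm high (body to 62 mm, cap 28 mm wide above), 65 to 125 g. Origin: centre of its underside, z up
- dosing_cup: Small open translucent white dosing cup, standing, 44 mm wide at the rim, 32 mm at the foot, 38 mm high, about 20 g, thin wall (grip it across the outside). Origin: centre of its underside, z up
- white_bottle: Squat white bottle with blue cap, standing, 52 mm wide and 80 mm high; it belongs to neither kit and stays where it is. Origin: centre of its underside

How it is judged:
By the outcome, as a careful person would: the job done as asked, in the order asked, and still so for the second after the job is handed in, with the robot touching nothing.
It also fails if it takes over 125 s, if anything falls off the work surface, if the arm or the gripper's body presses on something with over 40 N, if the wrist force passes 120 N, or if a joint passes its speed limit or range.

## Working session

There is one attempt and no reset: what is moved stays moved. The work goes in short steps, Python scripts to look and compute and a tool call to move; the robot and the scene stay as the last step left them, time stands still between calls to the robot, and variables do not carry over. Pictures are saved under pics/ and viewed, at most 14 in all, crops included, and the job is handed in when it is done.

Besides the shell and the picture viewer there is one more tool, called after "Request:" by a JSON object that holds its "op" and its "data", one argument or row to a line. send_rows: Moves the arm, as the interface text tells. Its arguments: {"type":"object","properties":{"rows":{"type":"array"},"force":{"type":"number"}},"required":["rows"]}

```bash
mkdir -p pics; ls
cat > h.py <<'E'
import numpy as np, cv2
from cell import sense, snapshot, close_job
def snap(n,save=None):
    s=snapshot(n)
    if save: cv2.imwrite('pics/'+save,s['pixels'][:,:,::-1])
    return s
E
python3 - <<'E'
from h import *
for n in ['scene','top','wrist']:
    s=snap(n,n+'0.png'); print(n,{k:v for k,v in s.items() if k!='pixels'})
print(sense())
E
```

```text
pics
scene {'fx': 476.5296510535369, 'fy': 476.5296510535369, 'cx': 274.83603943197494, 'cy': 211.83527011944702, 'extrinsics': array([[-7.06876602e-01, -7.07134983e-01, -1.68992629e-02,
         4.29505658e+02],
       [ 3.28946532e-01, -3.49789330e-01,  8.77178205e-01,
        -2.16257857e+02],
       [-6.26194577e-01,  6.14497795e-01,  4.79867494e-01,
        -6.99239954e+02],
       [ 0.00000000e+00,  0.00000000e+00,  0.00000000e+00,
         1.00000000e+00]])}
top {'fx': 523.0403483428802, 'fy': 523.0403483428802, 'cx': 270.5551994445545, 'cy': 204.93919134852803, 'extrinsics': array([[-2.28981548e-02, -9.99616070e-01, -1.56008767e-02,
         7.61586055e+01],
       [ 9.98372418e-01, -2.36793911e-02,  5.18825745e-02,
        -5.49637673e+02],
       [-5.22320745e-02, -1.43874697e-02,  9.98531327e-01,
        -1.15234767e+03],
       [ 0.00000000e+00,  0.00000000e+00,  0.00000000e+00,
         1.00000000e+00]])}
wrist {'fx': 325.19226210127806, 'fy': 325.19226210127806, 'cx': 280.8480817146409, 'cy': 202.72151285845106, 'extrinsics': array([[ 2.53210624e-01, -9.67410965e-01, -6
[... 428 characters left out ...]
97]), 'qd': array([-0.0217423 ,  0.00951054, -0.00610114, -0.13738212, -0.11039944,
       -0.12205821,  0.05738456]), 'tau': array([ 1.71887994e-03, -6.01032758e+01,  6.83071464e-01, -2.99643999e+01,
        1.40289983e-02,  7.90205231e-03,  1.50097168e-05]), 'tool_pos': array([ 159.19214055, -604.00846919,  230.62920025]), 'eef_rot': array([[ 9.66972467e-01,  2.54880541e-01, -3.96390560e-04],
       [ 2.54880837e-01, -9.66971741e-01,  1.18773897e-03],
       [-8.05669196e-05, -1.24954324e-03, -9.99999216e-01]]), 'wrist_force': array([-0.05332556,  0.34413276,  0.13240023]), 'wrist_torque': array([ 0.06772811, -0.02005187, -0.01037441]), 'grip_force': 0.0, 'gripper_width': 85.2278203307993}
```

View pics/top0.png

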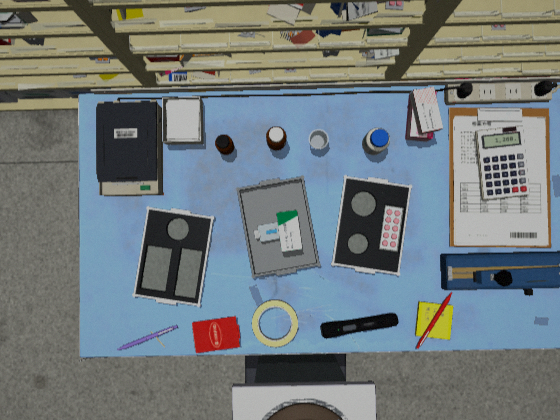

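View pics/scene0.png

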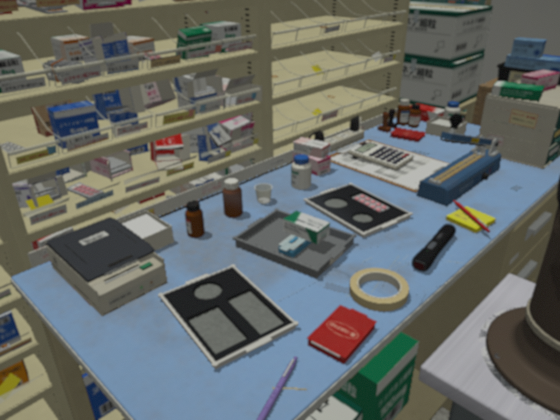

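```bash
cat >> h.py <<'E'
def ray(s,uv,fish=False):
    d=(np.atleast_2d(uv).astype(float)-[s['cx'],s['cy']])/[s['fx'],s['fy']]
    if fish:
        r=np.linalg.norm(d,axis=1,keepdims=True)+1e-12
        v=np.c_[d*np.sin(r)/r,np.cos(r)]
    else: v=np.c_[d,np.ones(len(d))]
    v=v*[1,-1,-1]; E=s['extrinsics']; R=E[:3,:3]
    return -R.T@E[:3,3], (v@R)/np.linalg.norm(v,axis=1,keepdims=True)
def onz(s,uv,z,fish=False):
    o,d=ray(s,uv,fish); return o+d*((z-o[2])/d[:,2:])
def tri(rays):  # [(o,d)..] least squares; returns point, residual
    A=sum(np.eye(3)-np.outer(d,d) for o,d in rays); b=sum((np.eye(3)-np.outer(d,d))@o for o,d in rays)
    p=np.linalg.solve(A,b); return p,max(np.linalg.norm(np.cross(p-o,d)) for o,d in rays)
def proj(s,P,fish=False):
    E=s['extrinsics']; c=(np.atleast_2d(P)@E[:3,:3].T+E[:3,3])*[1,-1,-1]
    if fish:
        r=np.linalg.norm(c[:,:2],axis=1,keepdims=True); d=c[:,:2]/r*np.arctan2(r,c[:,2:])
    else: d=c[:,:2]/c[:,2:]
    return d*[s['fx'],s['fy']]+[s['cx'],s['cy']]
E
python3 - <<'E'
from h import *
s=snap('top'); 
for n,uv,z in [('tab',(175,256),12),('bin',(278,226),22),('fev',(371,226),12),('small',(224,140),75),('large',(276,132),85),('cup',(318,139),38),('white',(377,134),80),('carton',(290,230),53)]:
    print(n,onz(s,uv,z).round()[0])
w=snap('wrist'); o,d=ray(w,(w['cx'],w['cy']),True); print(o,d, (sense()['eef_rot'].T@(o-sense()['tool_pos'])).round(1))
E
```

```text
tab [442. 279.  12.]
bin [504.  48.  22.]
fev [ 499. -159.   12.]
small [689. 159.  75.]
large [702.  47.  85.]
cup [693. -45.  38.]
white [ 693. -166.   80.]
carton [494.  22.  53.]
[ 230.97668921 -585.34485811  374.49990703] [[-0.28396483 -0.07416003 -0.95596248]] [  74.1    0.  -143.6]
```

View pics/wrist0.png

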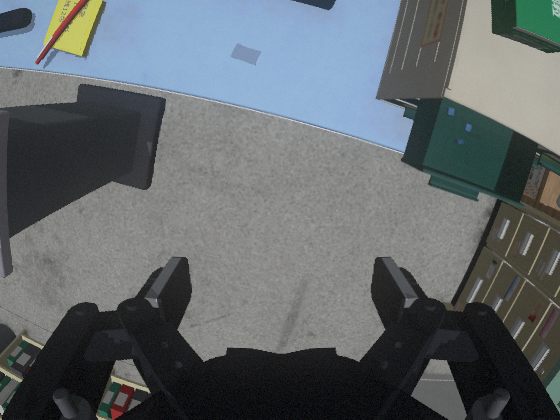

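Request:
{"op": "send_rows", "data": {
  "rows": [0,0,-0.9,0,0,0.985,85,0,0,-0.9,0,0,0.985,85,0,0,-0.9,0,0,0.985,85,0.48,-1,0,0,0,0,85,0.48,-1,0,0,0,0,85,0.48,-1,0,0,0,0,85,0.48,-1,0,0,0,0,85,0.48,-1,0,0,0,0,85,0.48,-1,0,0,0,0,85,0.48,-1,0,0,0,0,85,0.48,-1,0,0,0,0,85,0.48,-1,0,0,0,0,85,0.48,-1,0,0,0,0,85,0.48,-1,0,0,0,0,85,0.48,-1,0,0,0,0,85]
}}

```text
clock: 1.75
tool_pos: [303.6, -303.3, 298.9]
eef_rot: [[1.0, -0.0, 0.0], [-0.0, -1.0, -0.0], [0.0, 0.0, -1.0]]
wrist_force: [0.7, 0.2, -0.6]
gripper_width: 85.3
grip_force: 0.0
```

Request:
{"op": "send_rows", "data": {
  "rows": [0.48,-1,0,0,0,0,85,0.48,-1,0,0,0,0,85,0.48,-1,0,0,0,0,85,0.48,-1,0,0,0,0,85,0.48,-1,0,0,0,0,85,0.48,-1,0,0,0,0,85,0.48,-1,0,0,0,0,85,0.48,-1,0,0,0,0,85,0.48,-1,0,0,0,0,85,0.48,-1,0,0,0,0,85,0.48,-1,0,0,0,0,85,0.48,-1,0,0,0,0,85,0.48,-1,0,0,0,0,85,0.48,-0.6,0,0,0,0,85,0,0,0,0,0,0,85]
}}

```text
clock: 3.25
tool_pos: [472.2, 38.0, 298.7]
eef_rot: [[1.0, 0.003, 0.0], [0.003, -1.0, 0.001], [0.0, -0.001, -1.0]]
wrist_force: [-0.1, -0.4, -0.1]
gripper_width: 85.0
grip_force: 0.0
```

Run:
```python
from h import *
w=snap('wrist','w1.png'); s=sense(); print(s['clock'],s['tool_pos'],s['eef_rot'].round(3)); np.save('w1.npy',w,allow_pickle=True)
```

```text
3.3 [471.43547734  36.47807432 298.53112436] [[ 1.     0.002 -0.001]
 [ 0.002 -1.     0.   ]
 [-0.001 -0.    -1.   ]]
```

View pics/w1.png

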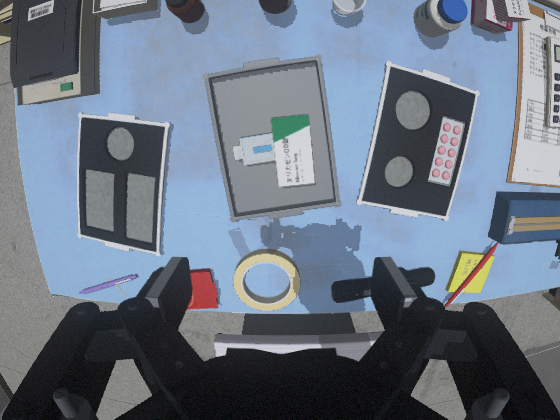

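Request:
{"op": "send_rows", "data": {
  "rows": [0.9,0,0,0,0,0,85,0.9,0,0,0,0,0,85,0.9,0,0,0,0,0,85,0.9,0,0,0,0,0,85,0.9,0,0,0,0,0,85,0.9,0,0,0,0,0,85,0,0,0,0,0,0,85]
}}

```text
clock: 4.0
tool_pos: [607.8, 33.8, 297.8]
eef_rot: [[1.0, -0.002, -0.001], [-0.002, -1.0, -0.0], [-0.001, 0.0, -1.0]]
wrist_force: [1.1, -0.2, 0.4]
gripper_width: 85.0
grip_force: 0.0
```

Run:
```python
from h import *
w=snap('wrist','w2.png'); s=sense(); print(s['clock'],s['tool_pos'],s['eef_rot'].round(3)); np.save('w2.npy',w,allow_pickle=True)
np.save('top.npy',snap('top'),allow_pickle=True);np.save('sc.npy',snap('scene'),allow_pickle=True)
```

```text
4.05 [606.47977129  34.22949588 297.95787392] [[ 1.    -0.002 -0.001]
 [-0.002 -1.    -0.   ]
 [-0.001  0.    -1.   ]]
```

View pics/w2.png

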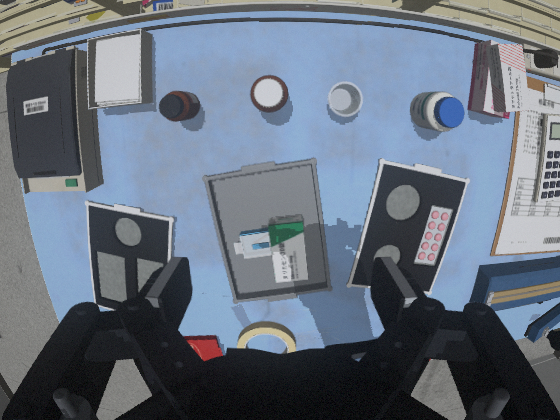

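```bash
cat >> h.py <<'E'
def ld(n): return np.load(n+'.npy',allow_pickle=True).item()
def blobs(mask,amin,amax):
    cs,_=cv2.findContours(mask.astype(np.uint8),cv2.RETR_LIST,cv2.CHAIN_APPROX_NONE)
    return [c[:,0,:] for c in cs if amin<cv2.contourArea(c)<amax]
def rect(P): # mm points -> centre, sizes(long,short), yaw of long side
    (c,wh,a)=cv2.minAreaRect(np.ascontiguousarray(P[:,:2],dtype=np.float32))
    if wh[0]<wh[1]: wh=wh[::-1]; a+=90
    return np.round(c,1),np.round(wh,1),round((a+90)%180-90,1)
def roi(s,x0,y0,x1,y1):
    m=np.zeros(s['pixels'].shape[:2],bool); m[y0:y1,x0:x1]=1; return m
E
cat > m.py <<'E'
from h import *
for n,rs in [('w1',[('tab',(80,115,168,250)),('fev',(360,65,475,215))]),('w2',[('tab',(88,203,172,270)),('fev',(355,165,465,265))]),('top',[('tab',(137,210,210,302)),('fev',(336,180,407,270))])]:
    s=ld(n); f=n!='top'; p=s['pixels'].astype(int); 
    hsv=cv2.cvtColor(s['pixels'],cv2.COLOR_RGB2HSV)
    for t,r in rs:
        m=roi(s,*r)&(hsv[...,2]>75)&(hsv[...,2]<170)&(hsv[...,1]<60)
        m=cv2.morphologyEx(m.astype(np.uint8),cv2.MORPH_OPEN,np.ones((3,3)))
        for b in blobs(m,150,5000):
            print(n,t,b.mean(0).round(),*rect(onz(s,b,4,f)))
    # bin & light carton parts
for n,r in [('w1',(230,105,322,195)),('w2',(225,205,312,290)),('top',(250,205,306,258))]:
    s=ld(n); f=n!='top'; h=cv2.cvtColor(s['pixels'],cv2.COLOR_RGB2HSV).astype(int)
    H,S,V=h[...,0],h[...,1],h[...,2]
    green=(H>55)&(H<85)&(S>90); white=(S<40)&(V>175); blue=(H>85)&(H<115)&(S>35)
    for k,m in [('carton',green|white),('green',green),('blue',blue)]:
        m=cv2.morphologyEx((m&roi(s,*r)).astype(np.uint8),cv2.MORPH_CLOSE,np.ones((5,5)))
        for b in blobs(m,60,9000):
            print(n,k,b.mean(0).round(),b.min(0),b.max(0),*rect(onz(s,b,50 if k!='blue' else 23,f)))
E
python3 m.py
python3 - <<'E'
from h import *
a=cv2.imread('pics/w1.png')[100:205,200:330]; b=cv2.imread('pics/w2.png')[200:305,200:330]
cv2.imwrite('pics/c1.png',cv2.resize(np.hstack([a,b]),None,fx=3,fy=3,interpolation=cv2.INTER_CUBIC))
E
```

```text
w1 tab [140. 207.] [402.6 252. ] [106.9  46.7] -9.8
w1 tab [100. 200.] [415.4 324.1] [96.6 53.3] -10.8
w1 tab [120. 143.] [503.  274.5] [47.9 45.1] -4.4
w1 fev [398. 171.] [ 459.  -130.6] [45.  43.1] -43.6
w1 fev [412. 110.] [ 548.8 -146.8] [54.7 53.6] 31.0
w2 tab [148. 264.] [442.3 246.1] [44.9 21.2] 81.4
w2 tab [110. 262.] [447.1 320.3] [60.  32.5] -86.9
w2 tab [128. 231.] [500.9 274.5] [46.9 45.9] -89.4
w2 fev [388. 254.] [ 462.4 -132.1] [42. 33.] 87.1
w2 fev [402. 202.] [ 547.3 -146.7] [54.1 52.7] -89.5
top tab [188. 273.] [403.9 252.1] [105.9  46.5] -9.9
top tab [156. 268.] [416.4 323.8] [95.7 55.4] -9.9
top tab [178. 229.] [503.6 273.2] [47.3 45.2] -0.8
w1 carton [262. 149.] [252 144] [272 153] [494.8  60.9] [24.4 11.1] 89.8
w1 carton [279. 150.] [233 115] [313 186] [489.5  48.4] [95.  85.2] -83.9
w1 green [288. 125.] [271 115] [308 141] [521.3  26.7] [45.4 28.1] -80.5
w1 blue [262. 149.] [253 144] [272 153] [491.1  62.2] [25.1  8.8] -81.4
w2 carton [270. 248.] [234 222] [302 282] [497.4  54.4] [94.1 84.4] -11.6
w2 green [284. 231.] [268 222] [302 245] [520.3  26.6] [44.8 28.2] -81.2
w2 blue [228. 269.] [225 244] [236 289] [453.7 107.6] [76.  16.9] -4.4
w2 blue [261. 245.] [252 242] [270 249] [490.5  61.7] [27.   9.1] -79.6
w2 blue [257. 230.] [239 224] [273 236] [512.3  67.7] [50.5 11.1] -75.1
top carton [272. 235.] [254 221] [287 250] [476.7  66.7] [70.1 58.7] 17.1
```

View pics/c1.png

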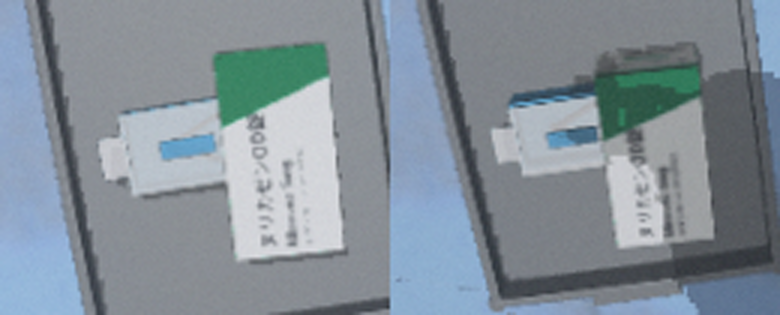

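Run:
```python
from h import *
w1,w2=ld('w1'),ld('w2')
C={'cTL':((215,52),(208,76)),'cTR':((327,43),(311,64)),'cBR':((344,248),(325,238)),'cBL':((238,262),(228,248)),'kLT':((120,115),(122,105)),'kLB':((132,195),(134,175)),'kRT':((215,99),(206,93)),'kRB':((225,186),(214,168)),'nose1':((100,140),(102,129)),'nose2':((104,180),(107,162))}
Q={}
for k,(a,b) in C.items():
    r=[ray(w1,[200+a[0]/3,100+a[1]/3],1),ray(w2,[200+b[0]/3,200+b[1]/3],1)]
    p,e=tri([(o,d[0]) for o,d in r]); print(k,p.round(1),round(e,1))
z=51
P=onz(w1,[[200+C[k][0][0]/3,100+C[k][0][1]/3] for k in ['cTL','cTR','cBR','cBL']],z,1); print('carton',P.round(1),rect(P),P.mean(0))
P=onz(w1,[[200+C[k][0][0]/3,100+C[k][0][1]/3] for k in ['kLT','kRT','kRB','kLB','nose1','nose2']],23,1); print('cutter',P.round(1))
```

```text
cTL [532.8  48.6  54.2] 0.3
cTR [536.6   4.3  50.4] 0.1
cBR [453.7  -3.6  56. ] 0.1
cBL [446.8  40.2  52.8] 0.4
kLT [504.4  91.   18.6] 0.5
kLB [469.5  86.2  22.6] 0.2
kRT [511.2  50.3  20.3] 0.3
kRB [473.4  46.5  22.6] 0.9
nose1 [494.1  99.9  23.4] 0.1
nose2 [476.2  98.7  22.4] 0.0
carton [[532.7  49.   51. ]
 [536.6   4.5  51. ]
 [452.5  -4.1  51. ]
 [446.4  39.8  51. ]] (array([491.9,  22.2]), array([86.9, 44.7]), 6.1) [492.05054333  22.30494943  51.        ]
cutter [[504.9  90.9  23. ]
 [511.5  49.8  23. ]
 [473.4  45.6  23. ]
 [469.5  86.4  23. ]
 [494.1  99.9  23. ]
 [476.3  98.6  23. ]]
```

Request:
{"op": "send_rows", "data": {
  "rows": [0,0,0.8,0,0,-0.6,85,0,0,0.8,0,0,-0.6,85,-0.767,0.01,0.9,0,0,0,85,-0.767,0.01,0.9,0,0,0,85,-0.767,0.01,0.9,0,0,0,85,-0.767,0.01,0.9,0,0,0,85,-0.767,0.01,0.9,0,0,0,85,-0.767,0.01,0.9,0,0,0,85,0,0,0.8,0,0,0,85,0,0,0.8,0,0,0,85,0,0,0,0,0,0,85]
}}

```text
clock: 5.25
tool_pos: [489.8, 21.3, 82.4]
eef_rot: [[0.995, 0.104, -0.004], [0.104, -0.995, -0.001], [-0.004, 0.0, -1.0]]
wrist_force: [-0.1, -0.1, 0.2]
gripper_width: 85.2
grip_force: 0.0
```

Run:
```python
from h import *
w=snap('wrist','w3.png'); s=sense(); print(s['clock'],s['tool_pos'],s['eef_rot'].round(3)); np.save('w3.npy',w,allow_pickle=True)
w1,w2,t=ld('w1'),ld('w2'),ld('top')
for a,b in [((140,207),(188,273)),((100,200),(156,268)),((120,143),(178,229))]:
    o,d=ray(w1,a,1);o2,d2=ray(t,b); print(tri([(o,d[0]),(o2,d2[0])]))
# bottle tops in w2
h=cv2.cvtColor(w2['pixels'],cv2.COLOR_RGB2HSV).astype(int)
for k,r in [('small',(155,88,205,130)),('large',(245,70,292,118)),('cup',(325,78,366,120)),('white',(410,85,468,135))]:
    m=roi(w2,*r)&~((h[...,0]>95)&(h[...,0]<120)&(h[...,1]>70)&(h[...,2]>110))
    for b in blobs(m,200,3000): print(k,b.min(0),b.max(0),cv2.minEnclosingCircle(b.astype(np.float32)))
```

```text
5.3 [490.83013911  21.65360891  83.63929424] [[ 0.995  0.105 -0.002]
 [ 0.105 -0.995 -0.001]
 [-0.002  0.    -1.   ]]
(array([403.20758222, 253.02159494,  -0.60508663]), np.float64(0.17398344002213748))
(array([415.50152596, 324.42081833,   1.01277499]), np.float64(0.5259932383309956))
(array([502.89241973, 273.13164325,   5.2623297 ]), np.float64(0.4219471220783461))
small [155  88] [204 129] ((179.5, 108.5), 31.945363998413086)
large [245  70] [288 117] ((262.2837829589844, 93.5), 29.171648025512695)
cup [325  79] [364 117] ((346.64892578125, 97.91276550292969), 21.733381271362305)
white [410  91] [453 133] ((433.4534912109375, 111.5), 24.946361541748047)
```

View pics/w3.png

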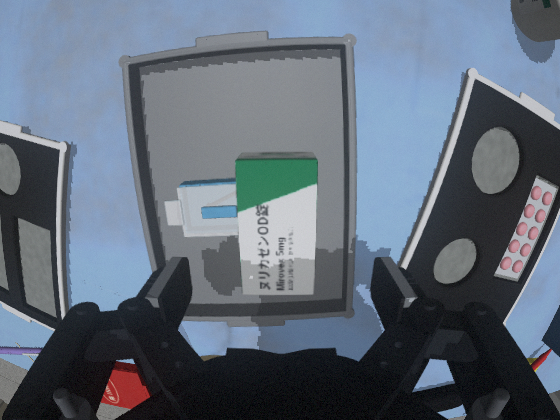

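Request:
{"op": "send_rows", "data": {
  "rows": [0.02,0,0.8,0,0,0,85,0.02,0,0.7,0,0,0,85,0,0,0.5,0,0,0,85,0,0,0.26,0,0,0,85,0,0,0,0,0,0,70,0,0,0,0,0,0,38,0,0,0,0,0,0,38,0,0,0,0,0,0,38,0,0,0,0,0,0,38,0,0,0,0,0,0,38],
  "force": 30
}}

```text
clock: 6.3
tool_pos: [493.6, 22.3, 28.1]
eef_rot: [[0.995, 0.104, 0.001], [0.104, -0.995, -0.0], [0.001, 0.0, -1.0]]
wrist_force: [-1.8, 0.8, 6.8]
gripper_width: 44.7
grip_force: 30.6
```

Request:
{"op": "send_rows", "data": {
  "rows": [0,0,-0.2,0,0,0,38,0,0,-0.4,0,0,0,38,0,0,-0.7,0,0,0,38,0,0,-0.8,0,0,0.8,38,0,0,-0.8,0,0,0.8,38,0,0,-0.8,0,0,0.8,38,0,0,-0.3,0,0,0.8,38]
}}

```text
clock: 7.0
tool_pos: [494.0, 22.4, 129.9]
eef_rot: [[0.984, -0.177, 0.003], [-0.177, -0.984, 0.0], [0.003, -0.001, -1.0]]
wrist_force: [0.9, 0.5, -0.3]
gripper_width: 44.1
grip_force: 31.0
```

Request:
{"op": "send_rows", "data": {
  "rows": [-0.2,-0.5,0,0,0,0,38,-0.41,-0.91,0,0,0,0,38,-0.45,-0.95,0,0,0,0,38,-0.45,-1,0,0,0,0,38,-0.45,-1,0,0,0,0,38,-0.45,-1,0,0,0,0,38,-0.45,-1,0,0,0,0,38,-0.45,-1,0,0,0,0,38,-0.45,-1,0,0,0,0,38,-0.45,-1,0,0,0,0,38,-0.45,-1,0,0,0,0,38,-0.3,-0.7,0,0,0,0,38,-0.15,-0.3,0,0,0,0,38,0,0,0,0,0,0,38,0,0,0,0,0,0,38]
}}

```text
clock: 8.5
tool_pos: [416.5, 323.2, 127.0]
eef_rot: [[0.985, -0.173, -0.0], [-0.173, -0.985, -0.001], [-0.0, 0.001, -1.0]]
wrist_force: [0.2, -0.3, -0.5]
gripper_width: 44.4
grip_force: 31.0
```

Run:
```python
from h import *
w=snap('wrist','w4.png'); s=sense(); print(s['clock'],s['tool_pos'],s['eef_rot'].round(3),s['gripper_width'],s['wrist_force']); np.save('w4.npy',w,allow_pickle=True)
np.save('sc4.npy',snap('scene','sc4.png'),allow_pickle=True)
print(proj(w,[[416,324,4]],1))
```

```text
8.55 [416.81245798 322.84768927 126.99579268] [[ 0.985 -0.174 -0.   ]
 [-0.174 -0.985 -0.001]
 [-0.     0.001 -1.   ]] 44.61503881402797 [-0.06658637 -0.45540832  0.16400122]
[[279.38381664 194.94192861]]
```

View pics/w4.png

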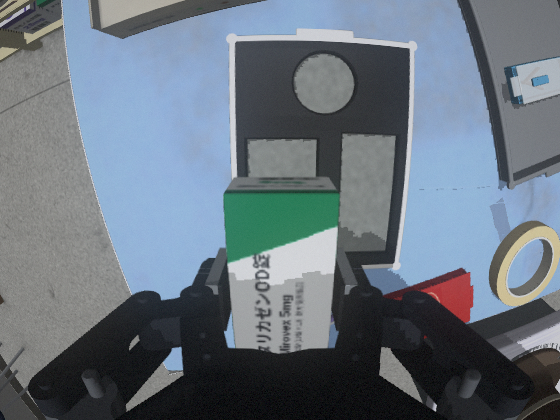

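Run:
```python
from h import *
w=ld('w4'); 
P=onz(w,[[226,195],[336,193]],152.5,1); print('carton green end',P.round(1),P.mean(0))
c,s=np.cos(np.radians(-10)),np.sin(np.radians(-10)); ax=np.array([c,s,0])
print('carton centre', P.mean(0)-42.5*ax)
Q=onz(w,[[247,139],[318,139],[247,170],[318,170]],12,1); print(Q.round(1), 'slot c', Q[:2].mean(0)-48.5*ax)
R=onz(w,[[340,134],[396,136],[388,250]],12,1); print(R.round(1))
m=onz(w,[[324,83]],4,1); print('round',m, 'carton slot from it', m+[c*-94-s*34, s*-94+c*34,0])
```

```text
carton green end [[460.6 336.4 152.5]
 [454.  295.  152.5]] [457.27466395 315.69259902 152.5       ]
carton centre [415.42033444 323.07264657 152.5       ]
[[468.4 340.8  12. ]
 [458.5 285.1  12. ]
 [443.6 345.8  12. ]
 [433.5 289.   12. ]] slot c [415.71282879 321.37622971  12.        ]
[[459.8 266.8  12. ]
 [451.5 219.7  12. ]
 [349.7 235.1  12. ]]
round [[502.49497868 271.92173073   4.        ]] carton slot from it [[415.82708794 321.72812303   4.        ]]
```

Request:
{"op": "send_rows", "data": {
  "rows": [0,0.02,0.5,0,0,0,38,0,0.02,0.8,0,0,0,38,0,0,0.9,0,0,0,38,0,0,0.9,0,0,0,38,0,0,0.7,0,0,0,38,0,0,0.4,0,0,0,38,0,0,0.2,0,0,0,38,0,0,0.12,0,0,0,38,0,0,0.08,0,0,0,38,0,0,0,0,0,0,38]
}}

```text
clock: 9.6
tool_pos: [416.8, 323.3, 12.6]
eef_rot: [[0.985, -0.174, 0.001], [-0.174, -0.985, 0.0], [0.001, -0.001, -1.0]]
wrist_force: [-0.2, -0.7, -0.2]
gripper_width: 44.3
grip_force: 31.0
```

Request:
{"op": "send_rows", "data": {
  "rows": [0,0,0.08,0,0,0,38,0,0,0.06,0,0,0,38,0,0,0,0,0,0,38]
}}

```text
clock: 9.9
tool_pos: [416.9, 323.4, 9.8]
eef_rot: [[0.985, -0.174, 0.001], [-0.174, -0.985, 0.001], [0.001, -0.001, -1.0]]
wrist_force: [-1.8, -3.0, 8.0]
gripper_width: 44.6
grip_force: 37.3
```

Request:
{"op": "send_rows", "data": {
  "rows": [0,0,0,0,0,0,48,0,0,0,0,0,0,60,0,0,0,0,0,0,70,0,0,-0.5,0,0,0,85,0,0,-1,0,0,0,85,0,0,-1,0,0,0,85,0,0,-1,0,0,0,85,0,0,-1,0,0,0,85,0.5,1,-0.4,0,0,0,85,0.5,1,-0.4,0,0,0,85,0.5,1,-0.4,0,0,0,85,0.5,1,0,0,0,0,85,0,0,0,0,0,0,85]
}}

```text
clock: 11.2
tool_pos: [449.7, 211.9, 152.2]
eef_rot: [[0.984, -0.179, 0.001], [-0.179, -0.984, -0.002], [0.001, 0.002, -1.0]]
wrist_force: [0.3, 0.7, -0.3]
gripper_width: 84.7
grip_force: 0.0
```

Run:
```python
from h import *
w=snap('wrist','w5.png'); s=sense(); print(s['clock'],s['tool_pos'],s['eef_rot'].round(3)); np.save('w5.npy',w,allow_pickle=True)
```

```text
11.25 [449.0067905  214.10650603 152.09600994] [[ 0.984 -0.177  0.001]
 [-0.177 -0.984 -0.   ]
 [ 0.001  0.    -1.   ]]
```

View pics/w5.png

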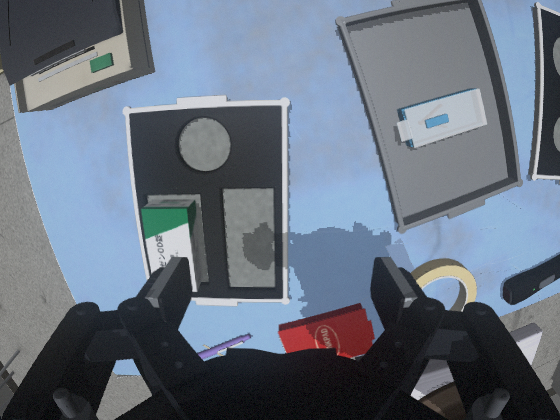

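```bash
cat > k.py <<'E'
from h import *
import sys
n,x0,y0,x1,y1=sys.argv[1],*map(int,sys.argv[2:6])
w=ld(n); h=cv2.cvtColor(w['pixels'],cv2.COLOR_RGB2HSV).astype(int)
m=roi(w,x0,y0,x1,y1)&((h[...,2]>165)|((h[...,1]>60)&(h[...,0]>85)&(h[...,0]<120)))
m=cv2.morphologyEx(m.astype(np.uint8),cv2.MORPH_CLOSE,np.ones((5,5)))
for b in blobs(m,500,20000):
    print(b.min(0),b.max(0),rect(onz(w,b,23,1)))
E
python3 k.py w5 390 75 495 155
python3 - <<'E'
from h import *
a=cv2.imread('pics/w5.png')[75:160,385:500]; cv2.imwrite('pics/c5.png',cv2.resize(a,None,fx=5,fy=5,interpolation=cv2.INTER_CUBIC))
t=snap('top','top5.png'); np.save('top5.npy',t,allow_pickle=True)
E
```

```text
[397  88] [486 147] (array([493.8,  53.5]), array([94.3, 38. ]), -81.1)
```

View pics/c5.png

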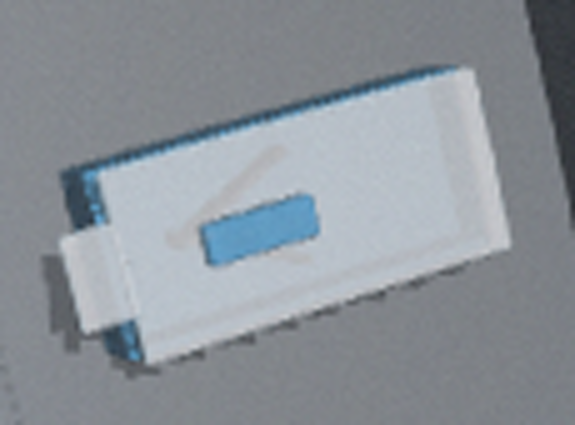

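Run:
```python
from h import *
w=ld('w5'); P=onz(w,np.array([[98,172],[468,68],[508,245],[145,360],[62,238],[85,332]])/5+[385,75],23,1); print(P.round(1))
nose=P[4:].mean(0); hin=P[1:3].mean(0); a=hin-nose; print('axis',np.degrees(np.arctan2(a[1],a[0])),np.linalg.norm(a),'mid',(nose+hin)/2)
e=[np.degrees(np.arctan2(*(P[j]-P[i])[1::-1])) for i,j in [(0,1),(3,2)]];print(e)
```

```text
[[504.4  91.8  23. ]
 [516.9  10.2  23. ]
 [482.3   4.4  23. ]
 [470.   86.8  23. ]
 [493.7 100.2  23. ]
 [476.6  97.9  23. ]]
axis -81.03063644344813 92.91464679074875 mid [492.3884477   53.15483568  23.        ]
[np.float64(-81.26551794186332), np.float64(-81.49574642468976)]
```

Request:
{"op": "send_rows", "data": {
  "rows": [0.407,0.858,0,0,0,0,85,0.407,0.858,0,0,0,0,85,0.407,0.858,0,0,0,0,85,0.407,0.858,0,0,0,0,85,0.407,0.858,0,0,0,0,85,0.407,0.858,0,0,0,0,85,0.407,0.858,0,0,0,0,85,0,0,0,0,0,-1,85,0,0,0,0,0,-1,85,0,0,0,0,0,-1,85,0,0,0,0,0,-1,85,0,0,0,0,0,-1,85,0,0,0,0,0,-1,85,0,0,0,0,0,-1,85,0,0,0,0,0,-1,85,0,0,0,0,0,-1,85,0,0,0,0,0,-1,85,0,0,0,0,0,-1,85,0,0,0,0,0,-1,85]
}}

```text
clock: 13.2
tool_pos: [492.3, 57.5, 151.5]
eef_rot: [[0.638, 0.77, -0.0], [0.77, -0.638, 0.001], [0.001, -0.001, -1.0]]
wrist_force: [-0.1, -0.2, -0.5]
gripper_width: 84.7
grip_force: 0.0
```

Request:
{"op": "send_rows", "data": {
  "rows": [0,0,0.3,0,0,-1,85,0,0,0.4,0,0,-1,85,0,0,0.4,0,0,-1,85,0,0,0.4,0,0,-1,85,0,0,0.4,0,0,-1,85,0,0,0.4,0,0,-1,85,0,0,0.4,0,0,-1,85,0,0,0.4,0,0,-1,85,0,0,0.4,0,0,-1,85,0,0,0,0,0,-0.76,85,0,0,0,0,0,0,85]
}}

```text
clock: 14.3
tool_pos: [492.2, 57.2, 63.7]
eef_rot: [[-0.156, 0.988, -0.001], [0.988, 0.156, 0.001], [0.001, -0.001, -1.0]]
wrist_force: [0.6, -0.2, -0.6]
gripper_width: 85.0
grip_force: 0.0
```

Run:
```python
from h import *
w=snap('wrist','w6.png'); s=sense(); print(s['clock'],s['tool_pos'],s['eef_rot'].round(3),s['joint_pos'].round()); np.save('w6.npy',w,allow_pickle=True)
```

```text
14.35 [492.37864532  57.04807326  63.88766597] [[-0.153  0.988 -0.   ]
 [ 0.988  0.153  0.001]
 [ 0.001 -0.    -1.   ]] [ 21.  30. -42. 116.  29.  44. -30.]
```

View pics/w6.png

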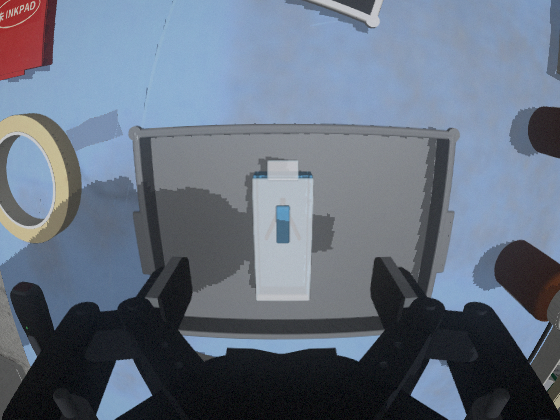

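Request:
{"op": "send_rows", "data": {
  "rows": [-0.08,0,0.7,0,0,0,85,-0.08,0,0.7,0,0,0,85,0,0,0.5,0,0,0,85,0,0,0.22,0,0,0,85,0,0,0,0,0,0,60,0,0,0,0,0,0,30,0,0,0,0,0,0,30,0,0,0,0,0,0,30,0,0,0,0,0,0,30,0,0,0,0,0,0,30,0,0,0,0,0,0,30],
  "force": 40
}}

```text
clock: 15.45
tool_pos: [493.5, 51.9, 11.6]
eef_rot: [[-0.153, 0.988, 0.001], [0.988, 0.153, -0.0], [-0.0, 0.001, -1.0]]
wrist_force: [-1.7, -1.1, 6.5]
gripper_width: 34.4
grip_force: 39.6
```

Request:
{"op": "send_rows", "data": {
  "rows": [0,0,-0.2,0,0,0,30,0,0,-0.4,0,0,0,30,0,0,-0.6,0,0,0,30,0,0,-0.6,0,0,-0.74,30,0,0,-0.6,0,0,-0.9,30,0,0,-0.6,0,0,-0.9,30,0,0,-0.6,0,0,-0.9,30,0,0,-0.4,0,0,-0.9,30,0,0,0,0,0,-0.9,30,0,0,0,0,0,-0.9,30,0,0,0,0,0,-0.9,30,0,0,0,0,0,-0.9,30,0,0,0,0,0,-0.9,30,0,0,0,0,0,-0.9,30,0,0,0,0,0,-0.9,30,0,0,0,0,0,-0.9,30,0,0,0,0,0,-0.9,30,0,0,0,0,0,-0.9,30,0,0,0,0,0,-0.9,30]
}}

```text
clock: 17.35
tool_pos: [493.1, 51.5, 112.0]
eef_rot: [[-0.985, 0.171, 0.001], [0.171, 0.985, -0.001], [-0.001, -0.001, -1.0]]
wrist_force: [0.4, -0.1, -1.2]
gripper_width: 34.9
grip_force: 40.1
```

Request:
{"op": "send_rows", "data": {
  "rows": [0.26,0.38,0,0,0,0,30,0.55,0.81,0,0,0,0,30,0.55,0.81,0,0,0,0,30,0.55,0.81,0,0,0,0,30,0.55,0.81,0,0,0,0,30,0.55,0.81,0,0,0,0,30,0.55,0.81,0,0,0,0,30,0.55,0.81,0,0,0,0,30,0.55,0.81,0,0,0,0,30,0.26,0.38,0,0,0,0,30,0,0,0,0,0,0,30,0,0,0,0,0,0,30]
}}

```text
clock: 18.55
tool_pos: [403.5, 250.7, 110.9]
eef_rot: [[-0.985, 0.174, 0.0], [0.174, 0.985, -0.001], [-0.0, -0.001, -1.0]]
wrist_force: [0.0, -0.9, -0.5]
gripper_width: 34.7
grip_force: 40.2
```

Run:
```python
from h import *
w=snap('wrist','w7.png'); s=sense(); print(s['clock'],s['tool_pos'],s['eef_rot'].round(3),s['joint_pos'].round(),s['gripper_width']); np.save('w7.npy',w,allow_pickle=True)
```

```text
18.6 [403.75560477 250.26289802 110.7262567 ] [[-0.985  0.175  0.   ]
 [ 0.175  0.985 -0.001]
 [-0.    -0.001 -1.   ]] [ 11.  32. -63. 116.  35.  54.   9.] 35.015971001280455
```

View pics/w7.png

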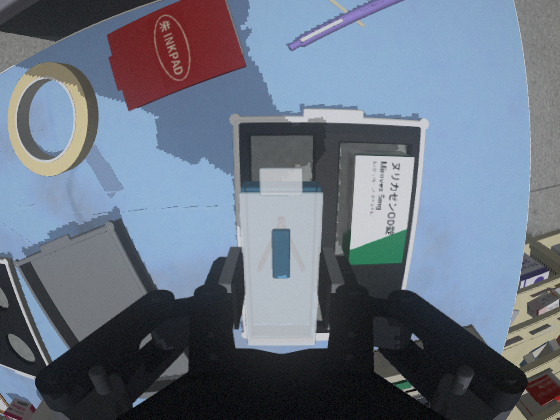

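Run:
```python
from h import *
w=ld('w7'); P=onz(w,[[251,136],[313,136],[251,165],[313,165]],12,1); print(P.round(1))
ax=np.array([-.985,.174,0]); print('slot', P[:2].mean(0)-53.5*ax)
z=110.7+12
Q=onz(w,[[260,168],[303,168],[241,192],[321,190],[243,344],[316,344]],z,1); print(Q.round(1), 'mid', (Q[:2].mean(0)+Q[4:].mean(0))/2)
```

```text
[[347.3 237.4  12. ]
 [355.5 282.9  12. ]
 [369.  233.1  12. ]
 [377.3 279.4  12. ]]
slot [404.09123644 250.84774598  12.        ]
[[352.9 250.5 122.7]
 [356.  268.  122.7]
 [361.6 240.6 122.7]
 [366.6 274.  122.7]
 [442.9 222.7 122.7]
 [449.6 260.9 122.7]] mid [400.36316496 250.51762491 122.7       ]
```

Request:
{"op": "send_rows", "data": {
  "rows": [-0.04,0.02,0.5,0,0,0,30,-0.04,0.02,0.8,0,0,0,30,0,0,0.8,0,0,0,30,0,0,0.8,0,0,0,30,0,0,0.5,0,0,0,30,0,0,0.3,0,0,0,30,0,0,0.12,0,0,0,30,0,0,0.06,0,0,0,30,0,0,0,0,0,0,30]
}}

```text
clock: 19.5
tool_pos: [405.7, 252.2, 14.1]
eef_rot: [[-0.985, 0.174, 0.001], [0.174, 0.985, 0.0], [-0.001, 0.0, -1.0]]
wrist_force: [-0.1, 0.1, -0.4]
gripper_width: 34.6
grip_force: 40.2
```

Request:
{"op": "send_rows", "data": {
  "rows": [0,0,0.05,0,0,0,30,0,0,0.03,0,0,0,30,0,0,0,0,0,0,40,0,0,0,0,0,0,46,0,0,0,0,0,0,50,0,0,0,0,0,0,50,0,0,-0.4,0,0,0,50,0,0,-1,0,0,0,50,0,0,-1,0,0,0,50,0,0,-1,0,0,0,80,0,0,-1,0,0,0,80,0,0,-1,0,0,0,80,0,0,-1,0,0,0,80,0,0,0,0,0,0,80]
}}

```text
clock: 20.9
tool_pos: [406.4, 253.4, 175.1]
eef_rot: [[-0.985, 0.173, 0.004], [0.173, 0.985, 0.002], [-0.004, 0.003, -1.0]]
wrist_force: [-0.3, -0.0, -0.3]
gripper_width: 79.8
grip_force: 0.0
```

Run:
```python
from h import *
w=snap('wrist','w8.png'); s=sense(); print(s['clock'],s['tool_pos'],s['eef_rot'].round(3),s['joint_pos'].round()); np.save('w8.npy',w,allow_pickle=True)
np.save('top8.npy',snap('top','top8.png'),allow_pickle=True)
a=cv2.imread('pics/top8.png')[190:310,120:230]; b=cv2.imread('pics/w8.png')
cv2.imwrite('pics/c8.png',np.hstack([cv2.resize(a,(385,420),interpolation=cv2.INTER_CUBIC),b[:,150:550]]))
```

```text
20.95 [406.04114284 252.48554038 173.44682892] [[-0.985  0.174  0.003]
 [ 0.174  0.985  0.001]
 [-0.003  0.001 -1.   ]] [ 15.  27. -68. 112.  29.  60.  15.]
```

View pics/c8.png

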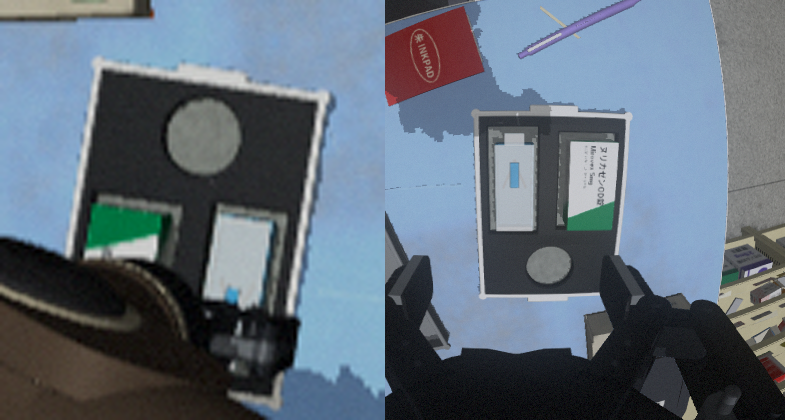

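Run:
```python
from h import *
w2=ld('w2'); t=dict(ld('top5')); t['pixels']=cv2.imread('pics/top0.png')[:,:,::-1].copy()
def cen(s,r,f):
    h=cv2.cvtColor(s['pixels'],cv2.COLOR_RGB2HSV).astype(int); m=(roi(s,*r)&f(h[...,0],h[...,1],h[...,2])).astype(np.uint8)
    m=cv2.morphologyEx(m,cv2.MORPH_CLOSE,np.ones((3,3)))
    bs=blobs(m,20,4000); 
    if not bs: return None
    b=max(bs,key=cv2.contourArea); c,r=cv2.minEnclosingCircle(b.astype(np.float32)); return np.array(c),r,b
wh=lambda H,S,V:(S<45)&(V>150)
dk=lambda H,S,V:(V<60)
am=lambda H,S,V:(V<130)&((H<20)|(H>165)|(V<45))
bl=lambda H,S,V:~((H>95)&(H<125)&(S>60))
for k,ra,rb,f,z in [('large',(245,70,295,118),(262,120,292,155),wh,85),('small',(155,80,210,130),(212,130,240,160),dk,75),('smallall',(150,75,215,135),(210,128,240,160),am,60),('largeall',(240,65,300,125),(262,120,292,155),bl,80),('cup',(322,72,370,122),(305,125,332,156),bl,38)]:
    a=cen(w2,ra,f); b=cen(t,rb,f); 
    o,d=ray(w2,a[0],1);o2,d2=ray(t,b[0])
    print(k,a[0].round(1),round(a[1],1),b[0].round(1),round(b[1],1),tri([(o,d[0]),(o2,d2[0])]), onz(w2,a[0],z,1).round(1),onz(t,b[0],z).round(1))
print('fiddly shelf row', onz(w2,[[280,40],[280,30],[280,22]],0,1).round())
h=cv2.cvtColor(w2['pixels'],cv2.COLOR_RGB2HSV)
print(h[107,150:212:3].tolist())
print(h[88:132:3,177].tolist())
```

```text
large [268.1  92.5] 14.3 [275.6 133.7] 7.0 (array([696.66433618,  47.34881023,  91.14663718]), np.float64(0.9694917318065076)) [[696.7  46.6  85. ]] [[698.1  48.3  85. ]]
small [190.4 111.6] 8.4 [224.3 144.3] 10.4 (array([683.6065537 , 157.91767944,  19.02100508]), np.float64(8.166133478372801)) [[678.5 136.1  75. ]] [[679.9 158.1  75. ]]
smallall [177.5 105.4] 15.5 [223.8 144.8] 10.3 (array([686.43570142, 163.83012392,  34.96919049]), np.float64(0.8493330416155377)) [[686.8 156.3  60. ]] [[681.5 160.8  60. ]]
largeall [261.8  85.8] 28.8 [272.5 136.5] 14.8 (array([708.99772702,  56.92408993,  -3.3357395 ]), np.float64(1.456213596737293)) [[704.4  53.6  80. ]] [[693.1  54.9  80. ]]
cup [345.   98.3] 18.2 [318.4 138.7] 10.4 (array([692.31096828, -45.07709008,  44.20371102]), np.float64(0.1565189682973207)) [[692.6 -46.4  38. ]] [[693.3 -45.5  38. ]]
fiddly shelf row [[772.  34.   0.]
 [787.  34.   0.]
 [798.  34.   0.]]
[[108, 59, 129], [110, 57, 126], [108, 60, 174], [110, 55, 93], [111, 37, 69], [113, 44, 69], [108, 44, 69], [113, 31, 66], [111, 59, 69], [111, 53, 67], [109, 71, 61], [111, 52, 64], [0, 66, 81], [155, 25, 62], [130, 26, 59], [128, 34, 60], [120, 32, 63], [109, 71, 137], [107, 67, 187], [109, 65, 188], [108, 64, 188]]
[[107, 65, 185], [163, 25, 91], [5, 88, 96], [105, 58, 62], [107, 50, 72], [104, 47, 71], [114, 50, 71], [111, 47, 70], [111, 50, 72], [102, 70, 62], [168, 44, 70], [111, 40, 128], [108, 58, 181], [109, 55, 182], [108, 55, 180]]
```

Request:
{"op": "send_rows", "data": {
  "rows": [0,0,-0.8,0,0,-0.667,85,0,0,-0.8,0,0,-0.667,85,0,0,-0.8,0,0,-0.667,85,-0.936,-0.374,0,0,0,0,85,-0.936,-0.374,0,0,0,0,85,-0.936,-0.374,0,0,0,0,85,-0.936,-0.374,0,0,0,0,85,-0.936,-0.374,0,0,0,0,85,-0.936,-0.374,0,0,0,0,85,-0.936,-0.374,0,0,0,0,85,-0.936,-0.374,0,0,0,0,85,-0.936,-0.374,0,0,0,0,85,-0.936,-0.374,0,0,0,0,85,0,0,0,0,0,0,85]
}}

```text
clock: 22.4
tool_pos: [641.6, 155.8, 229.3]
eef_rot: [[-1.0, 0.004, -0.002], [0.004, 1.0, -0.001], [0.002, -0.001, -1.0]]
wrist_force: [0.1, -0.6, -0.8]
gripper_width: 84.9
grip_force: 0.0
```

```bash
cat > b.py <<'E'
from h import *
import sys
n,X,Y,Z=sys.argv[1],*map(float,sys.argv[2:5])
w=snap('wrist',n+'.png'); s=sense(); print(s['clock'],s['tool_pos'].round(1),s['eef_rot'].round(3).tolist(),s['joint_pos'].round()); np.save(n+'.npy',w,allow_pickle=True)
c=proj(w,[[X,Y,Z],[X,Y,0]],1); print('expected px',c.round())
h=cv2.cvtColor(w['pixels'],cv2.COLOR_RGB2HSV).astype(int); H,S,V=h[...,0],h[...,1],h[...,2]
x,y=c.mean(0).astype(int); q=60
r=roi(w,max(0,x-q),max(0,y-q),x+q,y+q)
for k,m in [('amber',((H<22)|(H>168))&(S>70)&(V<190)),('white',(S<40)&(V>160)),('black',(V<85)&(S<75))]:
    m=cv2.morphologyEx((r&m).astype(np.uint8),cv2.MORPH_OPEN,np.ones((3,3)))
    for b in blobs(m,80,9000):
        cc,rr=cv2.minEnclosingCircle(b.astype(np.float32)); print(k,b.min(0),b.max(0),np.round(cc,1),round(rr,1),'onZ',onz(w,cc,Z,1).round(1)[0][:2],'area',cv2.contourArea(b))
E
python3 b.py w9 686 159 75
```

```text
22.45 [639.8 157.4 229.6] [[-1.0, 0.002, -0.003], [0.002, 1.0, -0.0], [0.003, -0.0, -1.0]] [ 20.  41. -63.  83.  37.  78.  44.]
expected px [[285. 231.]
 [284. 208.]]
white [334 230] [343 278] [338.5 254. ] 24.4 onZ [712.5 213.8] area 345.0
black [271 195] [303 243] [286.5 218.9] 24.5 onZ [673.7 160.4] area 1205.0
```

Run:
```python
from h import *
w=ld('w9'); h=cv2.cvtColor(w['pixels'],cv2.COLOR_RGB2HSV)
print(onz(w,[[286.5,243.5],[271,228],[303.5,228]],75,1).round(1), onz(w,[286.5,194.5],0,1).round(1))
print([(r,*h[r,286].tolist()) for r in range(184,252,3)])
print([(c,*h[228,c].tolist()) for c in range(262,314,3)])
print([(c,*h[205,c].tolist()) for c in range(262,314,3)])
```

```text
[[699.9 160.4  75. ]
 [683.1 145.1  75. ]
 [683.3 177.1  75. ]] [[669.7 161.5   0. ]]
[(184, 108, 69, 133), (187, 107, 71, 133), (190, 107, 73, 132), (193, 107, 72, 131), (196, 138, 22, 59), (199, 150, 22, 58), (202, 146, 29, 62), (205, 140, 26, 60), (208, 3, 41, 69), (211, 2, 55, 74), (214, 131, 35, 58), (217, 108, 62, 62), (220, 108, 50, 66), (223, 108, 47, 71), (226, 107, 51, 70), (229, 108, 45, 68), (232, 108, 45, 68), (235, 108, 54, 71), (238, 108, 55, 69), (241, 111, 53, 68), (244, 107, 78, 167), (247, 107, 76, 195), (250, 107, 72, 197)]
[(262, 108, 70, 186), (265, 108, 66, 188), (268, 108, 65, 187), (271, 175, 58, 75), (274, 120, 32, 64), (277, 108, 46, 67), (280, 108, 49, 68), (283, 107, 50, 71), (286, 105, 51, 70), (289, 105, 52, 69), (292, 106, 56, 68), (295, 108, 48, 69), (298, 111, 49, 68), (301, 111, 53, 63), (304, 0, 44, 86), (307, 108, 64, 187), (310, 107, 61, 187), (313, 108, 65, 189)]
[(262, 108, 64, 186), (265, 108, 65, 184), (268, 107, 66, 150), (271, 109, 54, 100), (274, 120, 22, 58), (277, 137, 29, 61), (280, 133, 30, 59), (283, 138, 22, 58), (286, 140, 26, 60), (289, 154, 31, 58), (292, 146, 30, 59), (295, 140, 26, 59), (298, 135, 35, 59), (301, 137, 30, 60), (304, 108, 64, 182), (307, 107, 62, 177), (310, 108, 60, 183), (313, 108, 51, 180)]
```

Request:
{"op": "send_rows", "data": {
  "rows": [-0.617,0.05,0.6,0,0,0,85,-0.617,0.05,0.6,0,0,0,85,-0.617,0.05,0.6,0,0,0,85,0,0,0.9,0,0,0,85,0,0,0.9,0,0,0,85,0,0,0.9,0,0,0,85,0,0,0.9,0,0,0,85,0,0,0.9,0,0,0,85,0,0,0.8,0,0,0,85,0,0,0.6,0,0,0,85,0,0,0.3,0,0,0,85,0,0,0.14,0,0,0,85,0,0,0,0,0,0,65,0,0,0,0,0,0,45,0,0,0,0,0,0,32,0,0,0,0,0,0,32,0,0,0,0,0,0,32,0,0,0,0,0,0,32],
  "force": 40
}}

```text
clock: 24.25
tool_pos: [686.3, 162.4, 29.3]
eef_rot: [[-1.0, 0.0, 0.001], [0.0, 1.0, 0.0], [-0.001, 0.0, -1.0]]
wrist_force: [-0.4, -0.8, 5.1]
gripper_width: 37.1
grip_force: 40.3
```

Request:
{"op": "send_rows", "data": {
  "rows": [0,0,-0.3,0,0,0,32,0,0,-0.7,0,0,0,32,0,0,-0.8,0,0,0,32,0,0,-0.6,0,0,0,32,0.35,0.21,0,0,0,0,32,0.83,0.5,0,0,0,0,32,0.83,0.5,0,0,0,0,32,0.83,0.5,0,0,0,0,32,0.83,0.5,0,0,0,0,32,0.83,0.5,0,0,0,0,32,0.83,0.5,0,0,0,0,32,0.83,0.5,0,0,0,0,32,0.83,0.5,0,0,0,0,32,0.35,0.23,0,0,0,0,32,0,0,0,0,0,0,32,0,0,0,0,0,0,32]
}}

```text
clock: 25.85
tool_pos: [503.1, 272.6, 88.2]
eef_rot: [[-1.0, 0.001, 0.001], [0.001, 1.0, -0.001], [-0.001, -0.001, -1.0]]
wrist_force: [0.1, 0.1, -0.5]
gripper_width: 37.0
grip_force: 40.2
```

Run:
```python
from h import *
w=snap('wrist','w10.png'); s=sense(); print(s['clock'],s['tool_pos'].round(1),s['eef_rot'].round(3).tolist(),s['joint_pos'].round(),s['gripper_width']); np.save('w10.npy',w,allow_pickle=True)
z0=s['tool_pos'][2]-29
h=cv2.cvtColor(w['pixels'],cv2.COLOR_RGB2HSV)
for c in (281,): print([(r,*h[r,c].tolist()) for r in range(200,345,5)])
c=proj(w,[[502.6,273.3,4],[502.6,273.3,z0+75],[527,273.3,12]],1); print(c.round())
```

```text
25.9 [503.4 272.3  88.1] [[-1.0, 0.001, 0.001], [0.001, 1.0, -0.001], [-0.001, -0.001, -1.0]] [  8.  43. -61. 104.  43.  60.  21.] 36.82494475866123
[(200, 80, 7, 108), (205, 75, 5, 110), (210, 90, 5, 111), (215, 10, 141, 56), (220, 9, 112, 59), (225, 12, 121, 63), (230, 8, 114, 65), (235, 11, 147, 59), (240, 10, 142, 61), (245, 9, 152, 57), (250, 8, 156, 59), (255, 11, 178, 73), (260, 11, 163, 89), (265, 11, 167, 87), (270, 12, 170, 90), (275, 98, 43, 24), (280, 10, 27, 28), (285, 150, 44, 29), (290, 105, 29, 35), (295, 173, 21, 49), (300, 140, 18, 42), (305, 120, 23, 44), (310, 120, 35, 44), (315, 114, 30, 43), (320, 107, 37, 48), (325, 114, 29, 44), (330, 107, 43, 42), (335, 120, 34, 45), (340, 120, 23, 56)]
[[283. 209.]
 [284. 318.]
 [283. 244.]]
```

Run:
```python
from h import *
w=ld('w10'); h=cv2.cvtColor(w['pixels'],cv2.COLOR_RGB2HSV).astype(int); H,S,V=h[...,0],h[...,1],h[...,2]
g=(roi(w,225,150,345,245)&(S<30)&(V>75)&(V<150)).astype(np.uint8)
b=max(blobs(g,100,9999),key=cv2.contourArea); print(b.min(0),b.max(0)); P=onz(w,b,4,1); print(P.min(0).round(1),P.max(0).round(1))
print('bottle base near', onz(w,[[281,213.5]],59,1).round(1))
```

```text
[310 166] [344 244]
[470.  293.2   4. ] [531.2 320.9   4. ]
bottle base near [[487.1 272.2  59. ]]
```

Run:
```python
from h import *
w=ld('w10'); V=w['pixels'].max(2)
print([(r,int(V[r,283])) for r in range(165,216,3)]); print([(c,int(V[205,c])) for c in range(235,335,4)])
print(onz(w,[[283,180],[283,185],[283,190]],4,1).round(1))
```

```text
[(165, 54), (168, 53), (171, 49), (174, 50), (177, 49), (180, 106), (183, 113), (186, 113), (189, 108), (192, 110), (195, 107), (198, 110), (201, 114), (204, 117), (207, 114), (210, 141), (213, 63)]
[(235, 77), (239, 76), (243, 75), (247, 54), (251, 141), (255, 114), (259, 114), (263, 116), (267, 113), (271, 111), (275, 110), (279, 111), (283, 114), (287, 113), (291, 152), (295, 168), (299, 166), (303, 174), (307, 171), (311, 171), (315, 85), (319, 80), (323, 80), (327, 80), (331, 81)]
[[480.5 273.6   4. ]
 [484.2 273.6   4. ]
 [487.9 273.6   4. ]]
```

Request:
{"op": "send_rows", "data": {
  "rows": [0.03,0,0.4,0,0,0,32,0.03,0,0.6,0,0,0,32,0,0,0.5,0,0,0,32,0,0,0.35,0,0,0,32,0,0,0.15,0,0,0,32,0,0,0.1,0,0,0,32,0,0,0,0,0,0,32]
}}

```text
clock: 26.6
tool_pos: [500.7, 273.4, 35.6]
eef_rot: [[-1.0, -0.0, -0.0], [-0.0, 1.0, 0.0], [0.0, 0.0, -1.0]]
wrist_force: [-0.1, -0.2, -0.9]
gripper_width: 36.9
grip_force: 40.2
```

Request:
{"op": "send_rows", "data": {
  "rows": [0,0,0.05,0,0,0,32,0,0,0.04,0,0,0,32,0,0,0,0,0,0,32]
}}

```text
clock: 26.9
tool_pos: [500.9, 273.2, 33.7]
eef_rot: [[-1.0, 0.0, 0.0], [0.0, 1.0, -0.0], [-0.0, -0.0, -1.0]]
wrist_force: [0.2, 0.1, -0.8]
gripper_width: 37.2
grip_force: 40.2
```

Within about a millimetre of the floor; one more small step, then release and go to the large bottle.

Request:
{"op": "send_rows", "data": {
  "rows": [0,0,0.03,0,0,0,32,0,0,0.02,0,0,0,40,0,0,0,0,0,0,55,0,0,0,0,0,0,70,0,0,-0.4,0,0,0,80,0,0,-1,0,0,0,85,0,0,-1,0,0,0,85,0,0,-1,0,0,0,85,0,0,-1,0,0,0,85,0,0,-1,0,0,0,85,0,0,-1,0,0,0,85,0,0,-1,0,0,0,85]
}}

```text
clock: 28.1
tool_pos: [500.4, 273.4, 219.1]
eef_rot: [[-1.0, -0.001, 0.0], [-0.001, 1.0, 0.0], [-0.0, 0.0, -1.0]]
wrist_force: [-0.1, -0.5, -0.4]
gripper_width: 84.8
grip_force: 0.0
```

Request:
{"op": "send_rows", "data": {
  "rows": [-0.6,-0.9,0,0,0,0,85,-0.6,-0.9,0,0,0,0,85,-0.6,-0.9,0,0,0,0,85,-0.6,-0.9,0,0,0,0,85,-0.6,-0.9,0,0,0,0,85,-0.6,-0.9,0,0,0,0,85,-0.6,-0.9,0,0,0,0,85,-0.6,-0.9,0,0,0,0,85,-0.6,-0.9,0,0,0,0,85,-0.6,-0.9,0,0,0,0,85,0,0,0,0,0,0,85]
}}

```text
clock: 29.2
tool_pos: [652.6, 43.6, 217.2]
eef_rot: [[-1.0, 0.006, 0.0], [0.006, 1.0, -0.001], [-0.0, -0.001, -1.0]]
wrist_force: [-0.8, -0.4, -1.3]
gripper_width: 84.7
grip_force: 0.0
```

```bash
python3 b.py w11 697 47 85
python3 - <<'E'
from h import *
w=ld('w11'); h=cv2.cvtColor(w['pixels'],cv2.COLOR_RGB2HSV)
c=proj(w,[[697,47,85]],1)[0].astype(int); print(c); print([(r,*h[r,c[0]].tolist()) for r in range(c[1]-60,c[1]+40,4)])
print([(q,*h[c[1],q].tolist()) for q in range(c[0]-40,c[0]+40,4)])
E
```

```text
29.25 [651.4  46.2 217.4] [[-1.0, 0.004, -0.0], [0.004, 1.0, 0.0], [0.0, 0.0, -1.0]] [ 30.  42. -65.  85.  38.  77.  53.]
expected px [[286. 239.]
 [285. 210.]]
white [270 225] [301 254] [285.2 239.6] 16.2 onZ [697.4  46.5] area 722.5
black [264 193] [304 233] [280.5 214.9] 23.8 onZ [673.2  42.4] area 868.0
[285 239]
[(179, 106, 75, 126), (183, 107, 72, 124), (187, 107, 75, 122), (191, 108, 67, 121), (195, 124, 31, 58), (199, 135, 35, 59), (203, 130, 26, 60), (207, 158, 18, 56), (211, 169, 43, 65), (215, 174, 53, 68), (219, 113, 11, 96), (223, 96, 12, 106), (227, 111, 9, 197), (231, 107, 9, 196), (235, 116, 10, 198), (239, 111, 9, 193), (243, 110, 8, 194), (247, 113, 10, 197), (251, 110, 12, 196), (255, 108, 77, 189), (259, 107, 79, 191), (263, 108, 79, 193), (267, 108, 76, 192), (271, 106, 79, 191), (275, 107, 79, 190)]
[(245, 107, 82, 197), (249, 107, 81, 194), (253, 106, 81, 198), (257, 107, 81, 198), (261, 107, 81, 193), (265, 108, 74, 189), (269, 98, 7, 146), (273, 107, 9, 195), (277, 113, 10, 198), (281, 105, 10, 195), (285, 111, 9, 193), (289, 108, 7, 195), (293, 117, 13, 196), (297, 113, 10, 197), (301, 105, 11, 193), (305, 108, 47, 159), (309, 109, 52, 167), (313, 107, 60, 175), (317, 108, 60, 173), (321, 108, 60, 173)]
```

Request:
{"op": "send_rows", "data": {
  "rows": [-0.607,0.013,0.6,0,0,0,85,-0.607,0.013,0.6,0,0,0,85,-0.607,0.013,0.6,0,0,0,85,0,0,0.8,0,0,0,85,0,0,0.8,0,0,0,85,0,0,0.8,0,0,0,85,0,0,0.8,0,0,0,85,0,0,0.8,0,0,0,85,0,0,0.8,0,0,0,85,0,0,0.6,0,0,0,85,0,0,0.3,0,0,0,85,0,0,0,0,0,0,65,0,0,0,0,0,0,50,0,0,0,0,0,0,38,0,0,0,0,0,0,38,0,0,0,0,0,0,38,0,0,0,0,0,0,38],
  "force": 40
}}

```text
clock: 30.95
tool_pos: [697.1, 49.4, 31.1]
eef_rot: [[-1.0, 0.0, 0.002], [0.0, 1.0, 0.0], [-0.002, 0.0, -1.0]]
wrist_force: [-0.5, -0.4, 6.0]
gripper_width: 43.4
grip_force: 40.9
```

Request:
{"op": "send_rows", "data": {
  "rows": [0,0,-0.3,0,0,0,38,0,0,-0.7,0,0,0,38,0,0,-0.8,0,0,0,38,0,0,-0.76,0,0,0,38,0.3,-0.405,0,0,0,0,38,0.67,-0.875,0,0,0,0,38,0.67,-0.875,0,0,0,0,38,0.67,-0.875,0,0,0,0,38,0.67,-0.875,0,0,0,0,38,0.67,-0.875,0,0,0,0,38,0.67,-0.875,0,0,0,0,38,0.67,-0.875,0,0,0,0,38,0.67,-0.875,0,0,0,0,38,0.3,-0.405,0,0,0,0,38,0,0,0,0,0,0,38,0,0,0,0,0,0,38]
}}

```text
clock: 32.55
tool_pos: [547.7, -145.5, 94.1]
eef_rot: [[-1.0, 0.0, 0.001], [0.0, 1.0, 0.0], [-0.001, 0.0, -1.0]]
wrist_force: [-0.6, 0.2, -0.8]
gripper_width: 43.0
grip_force: 40.9
```

Run:
```python
from h import *
w=snap('wrist','w12.png'); s=sense(); print(s['clock'],s['tool_pos'].round(1),s['eef_rot'].round(3).tolist(),s['joint_pos'].round(),s['gripper_width']); np.save('w12.npy',w,allow_pickle=True)
V=w['pixels'].max(2); h=cv2.cvtColor(w['pixels'],cv2.COLOR_RGB2HSV)
c=proj(w,[[548.2,-146.8,4],[520.2,-146.8,12]],1).round().astype(int); print(c); x=c[0,0]
print([(r,int(V[r,x])) for r in range(c[1,1]-15,c[0,1]+30,3)])
# grey cutout left/right extents at row just beyond near edge
r=c[1,1]+22; print(r,[(q,int(V[r,q])) for q in range(x-55,x+56,3)])
for z in (12,4): print(z,onz(w,[[x-30,r],[x+30,r]],z,1).round(1).tolist())
```

```text
32.6 [ 548.  -144.8   94.2] [[-1.0, -0.001, 0.001], [-0.001, 1.0, 0.001], [-0.001, 0.001, -1.0]] [ 54.  43. -64. 105.  44.  61.  63.] 42.907927148295556
[[280 208]
 [280 174]]
[(159, 43), (162, 43), (165, 43), (168, 39), (171, 42), (174, 37), (177, 104), (180, 108), (183, 106), (186, 103), (189, 100), (192, 103), (195, 101), (198, 97), (201, 101), (204, 89), (207, 55), (210, 58), (213, 56), (216, 54), (219, 57), (222, 54), (225, 56), (228, 59), (231, 59), (234, 56), (237, 55)]
196 [(225, 72), (228, 72), (231, 70), (234, 75), (237, 71), (240, 73), (243, 48), (246, 41), (249, 100), (252, 102), (255, 103), (258, 101), (261, 97), (264, 99), (267, 106), (270, 100), (273, 103), (276, 101), (279, 102), (282, 101), (285, 106), (288, 106), (291, 106), (294, 106), (297, 141), (300, 157), (303, 155), (306, 158), (309, 158), (312, 160), (315, 161), (318, 65), (321, 83), (324, 84), (327, 82), (330, 86), (333, 84)]
12 [[536.5, -168.3, 12.0], [536.5, -124.9, 12.0]]
4 [[538.7, -169.1, 4.0], [538.8, -124.1, 4.0]]
```

Request:
{"op": "send_rows", "data": {
  "rows": [0,0,0.4,0,0,0,38,0,0,0.6,0,0,0,38,0,0,0.6,0,0,0,38,0,0,0.35,0,0,0,38,0,0,0.2,0,0,0,38,0,0,0.12,0,0,0,38,0,0,0.06,0,0,0,38,0,0,0,0,0,0,38]
}}

```text
clock: 33.4
tool_pos: [547.4, -146.0, 35.7]
eef_rot: [[-1.0, 0.0, 0.0], [0.0, 1.0, -0.0], [-0.0, -0.0, -1.0]]
wrist_force: [-0.1, 0.0, -1.2]
gripper_width: 43.4
grip_force: 40.9
```

Request:
{"op": "send_rows", "data": {
  "rows": [0,0,0.03,0,0,0,38,0,0,0,0,0,0,48,0,0,0,0,0,0,60,0,0,0,0,0,0,75,0,0,-0.4,0,0,0,82,0,0,-1,0,0,0,85,0,0,-1,0,0,0,85,0,0,-1,0,0,0,85,0,0,-1,0,0,0,85,0,0,-1,0,0,0,85,0,0,-1,0,0,0,85,-0.79,0.8,0,0,0,0,85,-0.79,0.8,0,0,0,0,85,-0.79,0.8,0,0,0,0,85,-0.79,0.8,0,0,0,0,85,-0.79,0.8,0,0,0,0,85,0,0,0,0,0,0,85]
}}

```text
clock: 35.1
tool_pos: [647.4, -41.5, 195.8]
eef_rot: [[-1.0, -0.005, 0.002], [-0.005, 1.0, 0.003], [-0.002, 0.003, -1.0]]
wrist_force: [-1.1, 0.2, 0.4]
gripper_width: 84.8
grip_force: 0.0
```

```bash
python3 b.py w13 692.5 -45.8 38
python3 - <<'E'
from h import *
w=ld('w13'); h=cv2.cvtColor(w['pixels'],cv2.COLOR_RGB2HSV).astype(int)
c=proj(w,[[692.5,-45.8,38]],1)[0].astype(int)
m=roi(w,c[0]-35,c[1]-45,c[0]+35,c[1]+35)&(h[...,1]<50)
for b in blobs(m,200,5000): cc,r=cv2.minEnclosingCircle(b.astype(np.float32)); print(b.min(0),b.max(0),cc,r,onz(w,[cc,[b[:,0].min(),cc[1]],[b[:,0].max(),cc[1]],[cc[0],b[:,1].max()],[cc[0],b[:,1].min()]],38,1).round(1).tolist())
E
```

```text
35.15 [646.4 -43.5 195.5] [[-1.0, -0.003, 0.001], [-0.003, 1.0, 0.001], [-0.001, 0.001, -1.0]] [ 39.  43. -65.  88.  39.  75.  60.]
expected px [[277. 229.]
 [277. 217.]]
white [263 209] [291 229] [276.9 216.5] 14.2 onZ [678.8 -45.4] area 431.5
[254 204] [298 250] (276.1901550292969, 226.96478271484375) 23.036100387573242 [[689.9, -46.2, 38.0], [690.0, -68.3, 38.0], [689.8, -24.5, 38.0], [715.2, -46.2, 38.0], [666.0, -46.1, 38.0]]
```

Request:
{"op": "send_rows", "data": {
  "rows": [-0.617,-0.007,0.6,0,0,0,85,-0.617,-0.007,0.6,0,0,0,85,-0.617,-0.007,0.6,0,0,0,85,0,0,0.9,0,0,0,85,0,0,0.9,0,0,0,85,0,0,0.9,0,0,0,85,0,0,0.9,0,0,0,85,0,0,0.8,0,0,0,85,0,0,0.5,0,0,0,85,0,0,0.25,0,0,0,85,0,0,0.07,0,0,0,85,0,0,0,0,0,0,70],
  "force": 20
}}

```text
clock: 36.35
tool_pos: [692.6, -46.4, 19.9]
eef_rot: [[-1.0, -0.0, 0.001], [-0.0, 1.0, 0.0], [-0.001, 0.0, -1.0]]
wrist_force: [-0.3, 0.5, -0.4]
gripper_width: 73.0
grip_force: 0.0
```

Request:
{"op": "send_rows", "data": {
  "rows": [0,0,0,0,0,0,60,0,0,0,0,0,0,52,0,0,0,0,0,0,46,0,0,0,0,0,0,41,0,0,0,0,0,0,38,0,0,0,0,0,0,38,0,0,0,0,0,0,38],
  "force": 20
}}

```text
clock: 37.05
tool_pos: [692.7, -46.4, 19.9]
eef_rot: [[-1.0, -0.0, 0.001], [-0.0, 1.0, 0.0], [-0.001, 0.0, -1.0]]
wrist_force: [-0.5, 0.0, 5.6]
gripper_width: 42.6
grip_force: 20.2
```

Request:
{"op": "send_rows", "data": {
  "rows": [0,0,-0.2,0,0,0,38,0,0,-0.5,0,0,0,38,0,0,-0.9,0,0,0,38,0,0,-0.9,0,0,0,38,0,0,-0.9,0,0,0,38,0,0,-0.6,0,0,0,38,0.26,-0.09,0,0,0,0,38,0.88,-0.318,0,0,0,0,38,0.88,-0.318,0,0,0,0,38,0.88,-0.318,0,0,0,0,38,0.88,-0.318,0,0,0,0,38,0.88,-0.318,0,0,0,0,38,0.88,-0.318,0,0,0,0,38,0.88,-0.318,0,0,0,0,38,0.88,-0.318,0,0,0,0,38,0.88,-0.318,0,0,0,0,38,0.88,-0.318,0,0,0,0,38,0.26,-0.09,0,0,0,0,38,0,0,0,0,0,0,38,0,0,0,0,0,0,38]
}}

```text
clock: 39.05
tool_pos: [459.9, -130.5, 119.4]
eef_rot: [[-1.0, 0.0, 0.001], [0.0, 1.0, 0.0], [-0.001, 0.0, -1.0]]
wrist_force: [-0.1, 0.4, 0.0]
gripper_width: 42.1
grip_force: 20.4
```

Run:
```python
from h import *
w=snap('wrist','w14.png'); s=sense(); print(s['clock'],s['tool_pos'].round(1),s['eef_rot'].round(3).tolist(),s['joint_pos'].round(),s['gripper_width']); np.save('w14.npy',w,allow_pickle=True)
V=w['pixels'].max(2)
c=proj(w,[[459.7,-130.4,4],[436.7,-130.4,12]],1).round().astype(int); print(c); x=c[0,0]
print([(r,int(V[r,x])) for r in range(c[1,1]-15,c[0,1]+60,3)])
r=c[0,1]-6; print(r,[(q,int(V[r,q])) for q in range(x-45,x+46,3)])
for z in (12,4): print(z,onz(w,[[x-20,r],[x+20,r]],z,1).round(1).tolist())
```

```text
39.1 [ 460.2 -130.2  119.4] [[-1.0, -0.0, 0.001], [-0.0, 1.0, 0.0], [-0.001, 0.0, -1.0]] [ 63.  35. -70. 115.  40.  58.  63.] 42.28930164370893
[[282 198]
 [282 173]]
[(158, 46), (161, 42), (164, 50), (167, 46), (170, 44), (173, 39), (176, 124), (179, 139), (182, 142), (185, 145), (188, 137), (191, 143), (194, 146), (197, 148), (200, 140), (203, 147), (206, 150), (209, 149), (212, 152), (215, 146), (218, 148), (221, 122), (224, 164), (227, 168), (230, 171), (233, 172), (236, 165), (239, 206), (242, 217), (245, 185), (248, 181), (251, 180), (254, 182), (257, 184)]
192 [(237, 65), (240, 63), (243, 71), (246, 69), (249, 70), (252, 70), (255, 50), (258, 142), (261, 141), (264, 147), (267, 154), (270, 151), (273, 151), (276, 145), (279, 144), (282, 147), (285, 148), (288, 144), (291, 150), (294, 147), (297, 143), (300, 147), (303, 150), (306, 144), (309, 92), (312, 72), (315, 78), (318, 78), (321, 78), (324, 81), (327, 80)]
12 [[452.5, -146.1, 12.0], [452.6, -114.1, 12.0]]
4 [[454.7, -146.6, 4.0], [454.8, -113.6, 4.0]]
```

Request:
{"op": "send_rows", "data": {
  "rows": [0,0,0.4,0,0,0,38,0,0,0.8,0,0,0,38,0,0,0.8,0,0,0,38,0,0,0.7,0,0,0,38,0,0,0.5,0,0,0,38,0,0,0.3,0,0,0,38,0,0,0.15,0,0,0,38,0,0,0.09,0,0,0,38,0,0,0,0,0,0,38]
}}

```text
clock: 40.0
tool_pos: [459.5, -130.5, 26.0]
eef_rot: [[-1.0, -0.0, 0.0], [-0.0, 1.0, -0.0], [-0.0, -0.0, -1.0]]
wrist_force: [-0.1, 0.4, -0.6]
gripper_width: 42.2
grip_force: 20.4
```

Request:
{"op": "send_rows", "data": {
  "rows": [0,0,0.05,0,0,0,38,0,0,0.03,0,0,0,38,0,0,0,0,0,0,44,0,0,0,0,0,0,52,0,0,0,0,0,0,62,0,0,0,0,0,0,75,0,0,-0.4,0,0,0,85,0,0,-1,0,0,0,85,0,0,-1,0,0,0,85,0,0,-1,0,0,0,85,0,0,-1,0,0,0,85,0,0,-1,0,0,0,85,0,0,-1,0,0,0,85,0,0,-1,0,0,0,85,0,0,-1,0,0,0,85,0,0,-1,0,0,0,85,0,0,-1,0,0,0,85,0,0,0,0,0,0,85,0,0,0,0,0,0,85]
}}

```text
clock: 41.9
tool_pos: [459.2, -130.5, 284.2]
eef_rot: [[-1.0, 0.0, 0.0], [0.0, 1.0, -0.001], [-0.0, -0.001, -1.0]]
wrist_force: [0.2, -0.3, -0.4]
gripper_width: 85.2
grip_force: 0.0
```

Request:
{"op": "send_rows", "data": {
  "rows": [1,0.6,0,0,0,0,85,1,0.6,0,0,0,0,85,1,0.6,0,0,0,0,85,0.4,0.6,0,0,0,0,85,0,0,0,0,0,0,85,0,0,0,0,0,0,85]
}}

```text
clock: 42.5
tool_pos: [373.7, -71.5, 283.5]
eef_rot: [[-1.0, 0.002, -0.001], [0.002, 1.0, -0.004], [0.001, -0.004, -1.0]]
wrist_force: [-0.9, -0.3, -0.4]
gripper_width: 85.2
grip_force: 0.0
```

Run:
```python
from h import *
s=sense(); print(s['clock'],s['tool_pos'].round(1))
w=snap('wrist','w15.png');t=snap('top','top15.png');c=snap('scene','sc15.png')
C=c['pixels'][160:370,140:430]; T=t['pixels'][110:310,90:420]
a=cv2.resize(C,(400,290),interpolation=cv2.INTER_CUBIC); b=cv2.resize(T,(400,290),interpolation=cv2.INTER_CUBIC)
d=cv2.resize(w['pixels'],(400,300))
im=np.vstack([np.hstack([a,b]),np.hstack([d,np.zeros_like(d)])])
cv2.imwrite('pics/fin.png',im[:,:,::-1])
```

```text
42.5 [373.7 -71.5 283.5]
```

View pics/fin.png

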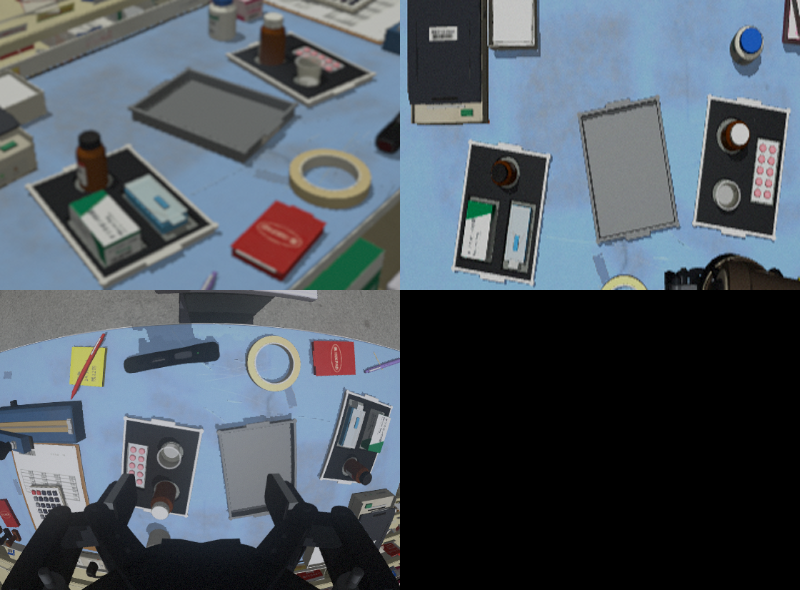

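Run:
```python
from h import *
w=ld('w8'); 
for z in (34,42): P=onz(w,[[337,140],[385,143],[377,230],[331,230]],z,1); print(z,P.mean(0).round(1),rect(P))
t=snap('top'); 
h=cv2.cvtColor(t['pixels'],cv2.COLOR_RGB2HSV).astype(int)
m=roi(t,140,245,180,300)&(((h[...,1]<40)&(h[...,2]>160))|((h[...,0]>55)&(h[...,0]<85)&(h[...,1]>90)))
m=cv2.morphologyEx(m.astype(np.uint8),cv2.MORPH_CLOSE,np.ones((5,5)))
for b in blobs(m,300,4000): print(b.min(0),b.max(0),rect(onz(t,b,34)))
```

```text
34 [416.5 323.7  34. ] (array([416.3, 323.6]), array([85.2, 45.8]), -10.9)
42 [414.1 322.1  42. ] (array([414.2, 322.3]), array([82.8, 44.5]), -11.4)
[140 245] [168 288] (array([419.6, 329.3]), array([86.9, 63. ]), -14.2)
```

Carton measures 85 x 46 mm at z = 34, at its slot's centre: it is seated. Handing in.

```bash
python3 -c "from cell import close_job; print(close_job())"
```

```text
the job is handed in; nothing more can be done
None
```

I made up both kits and handed the job in at about 42.5 s: all five items are upright in their cut-outs, the carton was lifted off the cutter first, and the white bottle was left untouched.

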